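# Set the viewer's lamp and hold its reading plate at the red angle marker

### The arm

A 6-joint arm with a two-finger parallel gripper is mounted at the origin on a cart in front of the work surface, level with it; the furniture and walls round the work are solid. World frame = base frame: x ahead of the robot, y to its left, z up, the work surface at z = 0. Lengths are in m, angles in degrees, forces in N, time in s.
With the tool pointing down it reaches from about 0.375 to 0.9 m from the base axis. Payload 3.1 kg.
Tool frame: the origin (TCP) lies at the centre of the arm's flange, where the gripper is bolted on; the fingertips stand 182 mm ahead of it and the grasp point (between the pads) lies bot.grip_point_offset ahead of it (bot.grip_point_offset is the distance from the TCP to the grasp point, in m); x points along the fingers, z is the direction in which the jaws open and shut, and the axes are right-handed (so a half turn about x gives the same grasp; the last joint's range is limited). The gripper opens to 87 mm and grips with 3 to 60 N. Pads are 19 mm wide; open, the fingers measure 117 mm over their backs; the gripper's body (75 mm by 190 mm) begins 51 mm behind the grasp point.
Start: joints at [59.33, 30.224, 82.088, -0, 67.689, -10.227], TCP at [0.218, 0.586, 0.405] pointing down, gripper open.
Joint ranges: [-176.69, 176.69], [-43.24, 126.21], [12.49, 139.97], [-82, 262], [0, 151.66], [-163.58, 163.58]. Speed limits (degrees/s): [159.86, 159.86, 180, 180, 180, 180].

### API

Orientations are given as a 3x3 rotation matrix whose columns are the frame's x, y, z axes.
In Python, from rig import bot gives the robot as it stands.
- The arm moves only by the tool step_arm, never from a script. Its argument "motion" is a list that holds one entry, the list of rows, each a list of 7 numbers: the turn, a rotation vector about the world's x, y, z in degrees, then the shift along the world's x, y, z in mm, then the finger opening in mm, from 0 to 87. A call has 1 to 12 rows; each row is the pose to reach, as a shift and turn from the pose commanded when the call began; what a row does not reach only later rows make up. A row lasts 1/12 s, in which the tool goes at most 41.7 mm and 7.16 degrees, less where a joint would pass 70% of its speed; a pose out of reach is approached as far as the arm can. A call with a gripper value outside its range is refused whole. The fingers move at their own pace and stop on an object; the grip force is fixed at half the most. Time passes only in rows, so rows that repeat a pose let the fingers close. It gives the time, the measured TCP pose, the force and the opening at its end, in the units of the state.
- bot.read_state(): the state, without advancing time (a new reading comes with each control period).
- bot.capture(name): name is "scene" or "side" or "wrist"; returns a dict with "frame" (384x512x3 uint8, red, green, blue), "range_z" (384x512 float32, m along the optical axis (not along the pixel's ray), 0 where there is no reading), "fx", "fy", "cx", "cy" (pixels), "dist_coeffs" ([k1, k2, p1, p2, k3] as OpenCV has them; the pictures are not rectified), "cam_to_world" (4x4, takes a point from camera to world coordinates). Camera axes: x right, y down, z forward; pixel columns grow to the right and rows downward; lengths in m; the calibration is good to about 2 mm. A picture is of the moment at which its call begins.
- bot.hand_in(): hands the job in, once; it reports no verdict.
The state is a dict: "time_s": time; "joint_positions": joint angles; "qvel": joint speeds; "tau": joint torques, N m; "position": TCP position; "tcp_rot": TCP orientation; "force": force on the tool from outside, world axes, zero at the start; "moment": the same for the moment, N m; "opening": opening from 0.0 (shut) to 1.0 (fully open).
Only numpy, scipy, OpenCV 4.12 (cv2) and the standard library are available. Lean on these libraries where they do the work, as an engineer would, in place of code of your own. Each camera call takes 0.05 s, during which the arm holds its last target.

### The job

Get the tilting agglutination viewer ready for reading: with the plate still down, turn the lamp knob on its deck until the knob's white line points at the red mark of the dial, and leave it there. Then take the plate's grip bar, raise the plate gently until its needle stands at the red marker on the graduated quadrant, and finish while holding it there (the plate has no stay and drops if let go). Do not shift the red marker or disturb the other things on the bench.

Things in the scene. Friction and masses are not known exactly. Their poses are not given: they have to be found in the camera images.
- viewer: the viewer, fixed to the bench for the whole run: a pale blue-grey housing 115 x 245 x 50 mm (x, y, z of its own frame) on rubber feet, with a grey lamp tray and the reading plate on top of its left two thirds and a knob deck at its right end. Origin on the bench under the middle, x away from the robot, y to the left along the housing (which reaches from y = -0.136 to +0.109), z up
- knob_grip (a point): on the axis of the black lamp knob, 24 mm above the deck (75 mm above the bench). The knob is a flat skirt 44 mm across and 6 mm high, and on it a finger bar 40 mm long and 11 mm wide whose top is 34 mm above the deck; the bar lies along this point's x axis, and the white line is on the bar's +x end. z is up; the axes turn with the knob. There are 60 mm from the axis to the hinge line of the plate
- lamp_knob (a joint): turn of the lamp knob, rad, 0 to 4.71, growing clockwise seen from above; about 0.03 N m of friction keeps it where it is left. The white line points at the red mark at 3.14
- dial_mark (a point): the middle of the red mark printed on the deck, 30 mm from the knob's axis, at the deck's height; the other dial marks are thin and black
- hinge_line (a point): on the plate's hinge line, in the middle of the plate's depth, 69 mm above the bench; axes as the viewer's: the hinge line runs along x, the plate reaches from here to +y when down
- reading_plate (a joint): angle of the reading plate, rad: 0 = down and level, grows as the grip bar's end rises, stop at 1.2. The plate weighs about 0.4 kg and turns freely: let go, it falls down
- grip_bar (a point): the middle of the plate's grip bar: a straight round bar of 13 mm diameter in a black sleeve 54 mm long, parallel to the hinge line and 185 mm from it, held by two thin arms 36 mm to either side of this point. The plate's edge is 33 mm from the bar, on the hinge's side. Nothing is under the bar (69 mm above the bench when down) but the bench; the housing ends 36 mm from it. Axes are the plate's: x along the bar, y away from the hinge, z off the plate's face (up when down)
- needle_tip (a point): the tip of the yellow needle that turns with the plate in front of the quadrant, 80 mm from the hinge line; it lies in the direction of the plate's y axis from the hinge
- marker_tip (a point): the inner tip of the red marker's line, 80 mm from the hinge line, on the front of the white quadrant (0 to 70 degrees, a tick every 5 degrees, at the side of the plate that faces the robot); its y axis points from the hinge line to the marker, so that the needle stands at the marker when the plate's y axis is parallel to it. The marker is a red clip 16 mm long on the rim, stiff but movable if pushed; its radius reaches to 116 mm
- angle_marker (a joint): angle of the red marker, rad, on the same hinge line and with the same zero as the plate: the plate angle to reach, different each time (0.5 to 0.85)
- dropper: small white dropper bottle 23 x 23 x 82 mm, a bystander
- rinse_bottle: white bottle 39 x 40 x 128 mm, a bystander
- timer: white bench timer 24 x 66 x 66 mm, a bystander

How it is judged:
By the outcome, as a careful person would: the job done as asked, in the order asked, and still so for the second after the job is handed in, while the arm keeps its last pose, push and grip.
It also fails if it takes over 48 s, if anything falls off the work surface, if the arm or the gripper's body presses on something with over 40 N, if the wrist force passes 120 N, or if a joint passes its speed limit or range.

## Working session

There is one attempt and no reset: what is moved stays moved. The work goes in short steps, Python scripts to look and compute and a tool call to move; the robot and the scene stay as the last step left them, time stands still between calls to the robot, and variables do not carry over. Pictures are saved under pics/ and viewed, and the job is handed in when it is done.

Besides the shell and the picture viewer there is one more tool, called by a JSON object that holds its "fn" and its "kwargs", one argument or row to a line. step_arm: Moves the arm, as the interface text tells. Its arguments: {"type":"object","properties":{"motion":{"type":"array"}},"required":["motion"]}

```bash
ls; mkdir -p pics
python3 - <<'E'
from rig import bot
import cv2,numpy as np,pickle
print(bot.grip_point_offset); s=bot.read_state(); print(s)
for n in ("scene","side","wrist"):
    c=bot.capture(n); pickle.dump(c,open(f"pics/{n}0.pkl","wb"))
    cv2.imwrite(f"pics/{n}0.png",c["frame"][:,:,::-1]); print(n,c["fx"],c["dist_coeffs"],np.round(c["cam_to_world"],3).tolist())
E
```

```text
pics
0.1635
{'time_s': 0.0, 'joint_positions': array([ 5.93296474e+01,  3.02792138e+01,  8.21559968e+01, -2.10612241e-03,
        6.76865930e+01, -1.02290262e+01]), 'qvel': array([-0.04379745, -0.0900706 , -0.05505714, -0.02961229, -0.08097106,
       -0.10213952]), 'tau': array([-1.10899378e-03, -4.40033019e+01, -1.76596302e+01,  6.33506547e-02,
        5.79342199e-02, -1.77093789e-04]), 'position': array([0.2181001 , 0.58535283, 0.4037707 ]), 'tcp_rot': array([[-1.05515332e-03, -9.37035032e-01,  3.49233783e-01],
       [-1.84584345e-03,  3.49235208e-01,  9.37033277e-01],
       [-9.99997740e-01,  3.44082880e-04, -2.09811667e-03]]), 'force': array([ 0.53229728, -0.80056977,  0.48345268]), 'moment': array([ 0.00749164,  0.01019784, -0.00343134]), 'opening': 1.000427808942881}
scene 411.8010465533452 [-0.13027665  0.          0.          0.          0.        ] [[0.438, -0.681, 0.588, 0.059], [-0.899, -0.324, 0.295, 0.001], [-0.011, -0.657, -0.753, 0.712], [0.0, 0.0, 0.0, 1.0]]
side 487.05730861077427 [-0.20333573  0.          0.          0.          0.        ] [[-0.998, 0.046, -0.04, 0.613], [0.056, 0.431, -0.901, 1.133], [-0.024, -0.901, -0.433, 0.497], [0.0, 0.0, 0.0, 1.0]]
wrist 329.9299936560745 [-0.07863704  0.          0.          0.          0.        ] [[0.348, 0.903, 0.251, 0.149], [0.938, -0.335, -0.095, 0.611], [-0.002, 0.269, -0.963, 0.384], [0.0, 0.0, 0.0, 1.0]]
```

View pics/scene0.png

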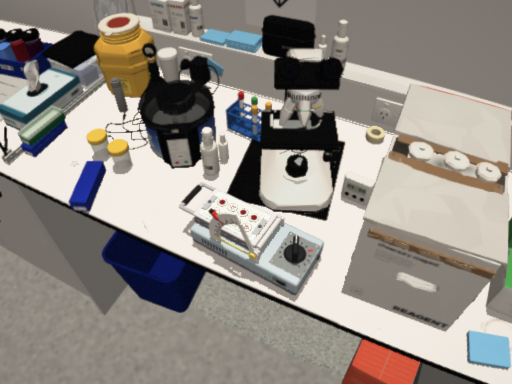

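View pics/side0.png

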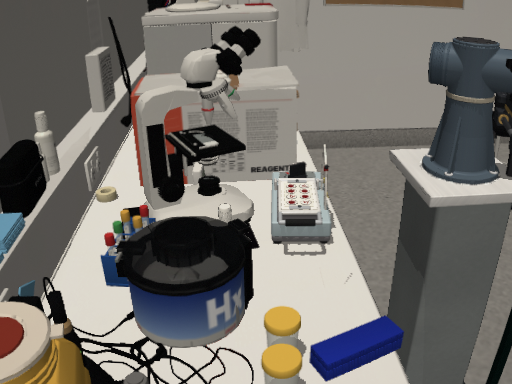

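View pics/wrist0.png

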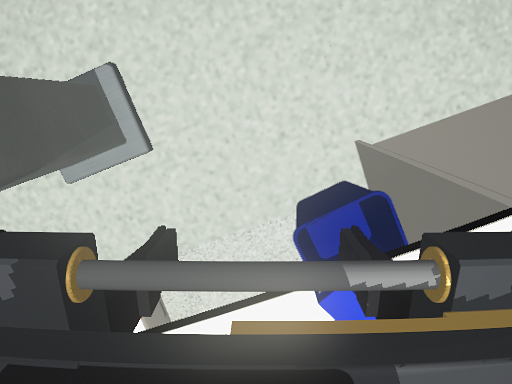

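The scene view shows the viewer with the plate down near (240,215), the knob at (294,250) and the quadrant at (233,228). The side view shows the viewer at (300,205). Next I'll zoom in.

```bash
cat > h.py <<'E'
import cv2,numpy as np,pickle
def K(c): return np.array([[c["fx"],0,c["cx"]],[0,c["fy"],c["cy"]],[0,0,1.]])
def ray(c,px):
    p=cv2.undistortPoints(np.array(px,float).reshape(-1,1,2),K(c),np.array(c["dist_coeffs"]))[:,0]
    return np.c_[p,np.ones(len(p))]
def plane(c,px,z):
    T=np.array(c["cam_to_world"]); d=ray(c,px)@T[:3,:3].T; o=T[:3,3]
    return o+d*((z-o[2])/d[:,2])[:,None]
def depth(c,px):
    T=np.array(c["cam_to_world"]); r=ray(c,px); px=np.array(px).round().astype(int).reshape(-1,2)
    z=c["range_z"][px[:,1],px[:,0]]; return (r*z[:,None])@T[:3,:3].T+T[:3,3]
def proj(c,P):
    T=np.linalg.inv(np.array(c["cam_to_world"])); P=np.array(P,float).reshape(-1,3)@T[:3,:3].T+T[:3,3]
    return cv2.projectPoints(P,np.zeros(3),np.zeros(3),K(c),np.array(c["dist_coeffs"]))[0][:,0]
def crop(c,x0,y0,x1,y1,s,f):
    im=cv2.resize(c["frame"][y0:y1,x0:x1,::-1],None,fx=s,fy=s,interpolation=cv2.INTER_CUBIC); cv2.imwrite(f,im)
E
python3 - <<'E'
from h import *
c=pickle.load(open("pics/scene0.pkl","rb")); crop(c,170,170,340,300,4.6,"pics/sc1.png")
d=pickle.load(open("pics/side0.pkl","rb")); crop(d,250,140,350,250,5,"pics/sd1.png")
E
```

```text
(no output)
```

View pics/sc1.png

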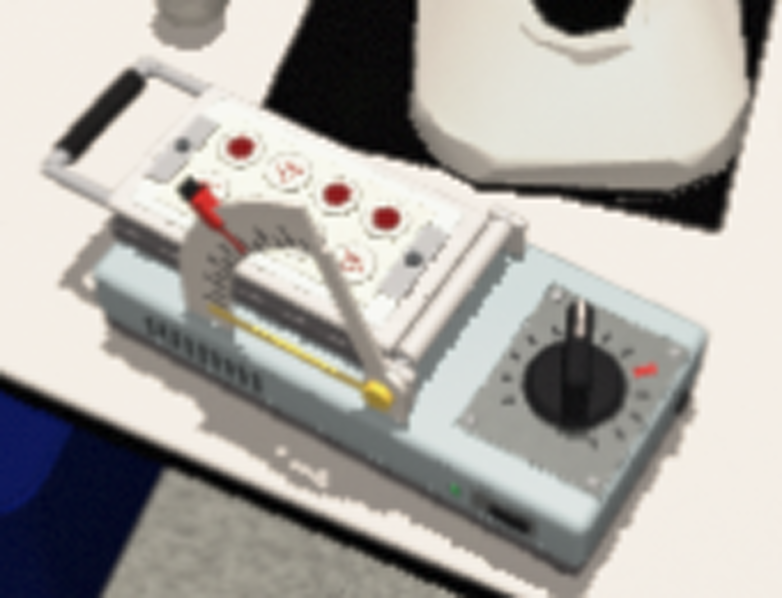

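View pics/sd1.png

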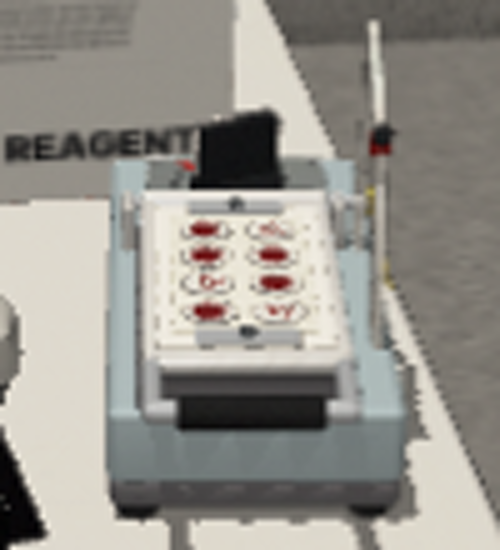

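Run:
```python
from h import *
c=pickle.load(open("pics/scene0.pkl","rb"))
f=lambda L:np.array(L)/4.6+170
def pr(n,P): print(n,np.round(P,4).tolist())
pr("screws",plane(c,f([(558,287),(680,352),(597,480),(472,420)]),.051)); pr(" d",depth(c,f([(558,287),(680,352),(597,480),(472,420)])))
pr("red",plane(c,f([(645,370)]),.051))
pr("sleeve",plane(c,f([(135,75),(68,155)]),.069)); pr(" d",depth(c,f([(132,78),(72,148),(102,114)])))
pr("frame corners",plane(c,f([(146,65),(52,165)]),.069))
pr("knobtop",plane(c,f([(578,305),(574,375)]),.085)); pr(" d",depth(c,f([(578,307),(576,340),(574,370)])))
pr("skirt c",plane(c,f([(575,385)]),.057))
d=pickle.load(open("pics/side0.pkl","rb")); g=lambda L:np.array(L)/5+[250,140]
pr("side sleeve",plane(d,g([(178,412),(328,412)]),.069));pr(" d",depth(d,g([(185,412),(252,412),(320,412)])))
# quadrant
pr("needle pivot/tip d",depth(c,f([(377,394),(300,350),(213,311)])))
pr("marker d",depth(c,f([(205,200),(225,225),(241,248),(190,187)])))
```

```text
screws [[0.5075, 0.152, 0.051], [0.4987, 0.0932, 0.051], [0.4278, 0.1015, 0.051], [0.4318, 0.1577, 0.051]]
 d [[0.5093, 0.1526, 0.0484], [0.4981, 0.0931, 0.0519], [0.4276, 0.1015, 0.0515], [0.4321, 0.1579, 0.0505]]
red [[0.4842, 0.1032, 0.051]]
sleeve [[0.5213, 0.3683, 0.069], [0.4677, 0.3705, 0.069]]
 d [[0.5156, 0.3658, 0.0738], [0.4694, 0.3689, 0.0728], [0.4912, 0.3666, 0.074]]
frame corners [[0.5287, 0.3669, 0.069], [0.4598, 0.3739, 0.069]]
knobtop [[0.4797, 0.1336, 0.085], [0.4483, 0.1222, 0.085]]
 d [[0.4781, 0.133, 0.086], [0.4642, 0.1279, 0.0844], [0.4504, 0.1231, 0.0851]]
skirt c [[0.4614, 0.1254, 0.057]]
side sleeve [[0.5192, 0.3723, 0.069], [0.4656, 0.3779, 0.069]]
 d [[0.5173, 0.3774, 0.0717], [0.4932, 0.3781, 0.0708], [0.4692, 0.3815, 0.0712]]
needle pivot/tip d [[0.4136, 0.1911, 0.0738], [0.4212, 0.2298, 0.0695], [0.43, 0.2765, 0.0565]]
marker d [[0.4304, 0.2728, 0.1337], [0.4273, 0.2627, 0.1272], [0.4261, 0.2557, 0.1176], [0.429, 0.2779, 0.1406]]
```

{"fn": "step_arm", "kwargs": {
  "motion": [
    [[0, 0, 1, 20, -37, 0, 87], [0, 0, 2, 40, -74, 0, 80], [0, 0, 3, 60, -111, 0, 70], [0, 0, 4, 80, -148, 0, 60], [0, 0, 5, 100, -185, 0, 52], [0, 0, 5, 119, -222, 0, 52], [0, 0, 5, 139, -259, 0, 52], [0, 0, 5, 159, -296, 0, 52], [0, 0, 5, 179, -333, 0, 52], [0, 0, 5, 199, -370, 0, 52], [0, 0, 5, 218, -405, 0, 52], [0, 0, 5, 235, -435, 0, 52]]
  ]
}}

```text
time_s: 1.15
position: [0.454, 0.1482, 0.4048]
tcp_rot: [[0.0, -0.964, 0.267], [-0.0, 0.267, 0.964], [-1.0, -0.0, -0.0]]
force: [0.4, 0.7, 0.4]
opening: 0.597
```

```bash
cat > snap.py <<'E'
import sys
from rig import bot
from h import *
t=sys.argv[1]
for n in sys.argv[2:]:
    c=bot.capture(n); pickle.dump(c,open(f"pics/{n}{t}.pkl","wb")); cv2.imwrite(f"pics/{n}{t}.png",c["frame"][:,:,::-1])
s=bot.read_state(); print(s["time_s"],s["position"].round(4),s["tcp_rot"].round(3).tolist(),s["joint_positions"].round(1),s["force"].round(1),s["opening"])
E
python3 snap.py 1 wrist
```

```text
1.2 [0.4578 0.1442 0.405 ] [[0.005, -0.963, 0.27], [-0.004, 0.27, 0.963], [-1.0, -0.006, -0.003]] [  4.2  19.  102.4  -0.3  58.3 -70. ] [ 3.7 -3.  -0.3] 0.5990756376572229
```

View pics/wrist1.png

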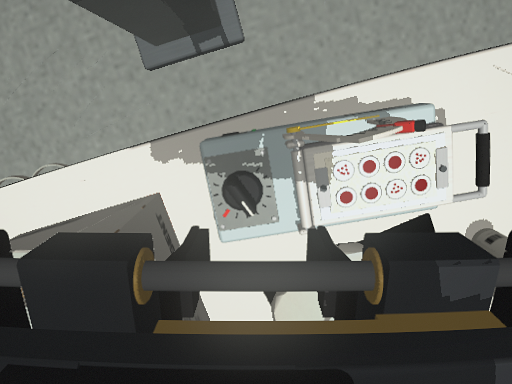

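The wrist view shows the knob at (242,190) with its white line toward (252,212). The red mark is at (227,213) and the grip bar at (484,160). I'll take a settled picture, zoom in and measure.

```bash
python3 snap.py 2 wrist
python3 - <<'E'
from h import *
c=pickle.load(open("pics/wrist2.pkl","rb")); crop(c,195,130,305,245,5,"pics/w2k.png"); crop(c,280,95,500,215,3.6,"pics/w2p.png")
E
```

```text
1.25 [0.4563 0.1466 0.4049] [[0.003, -0.962, 0.273], [-0.001, 0.273, 0.962], [-1.0, -0.003, -0.0]] [ 4.400e+00  1.900e+01  1.025e+02 -1.000e-01  5.830e+01 -6.970e+01] [-0.   0.1  0.3] 0.5971938822266045
```

View pics/w2k.png

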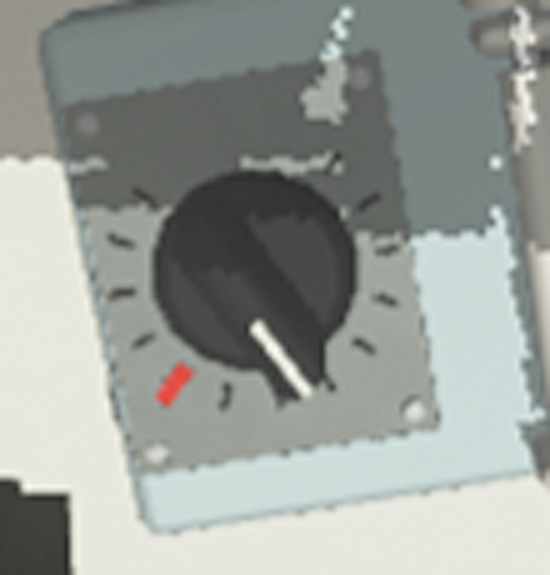

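View pics/w2p.png

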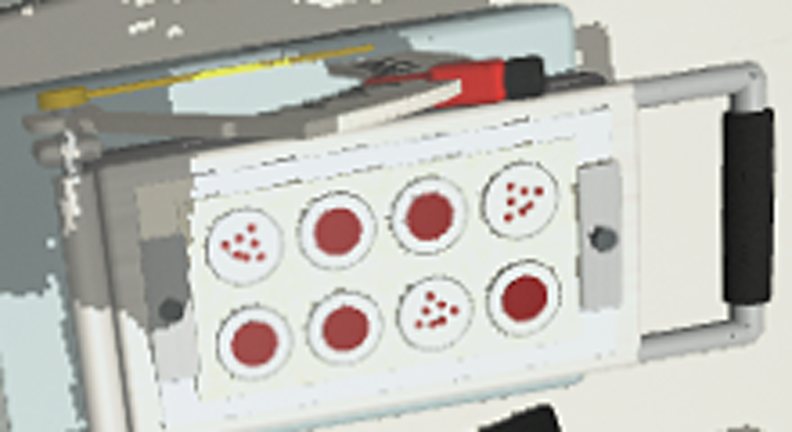

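Run:
```python
from h import *
c=pickle.load(open("pics/wrist2.pkl","rb"))
f=lambda L:np.array(L)/5+[195,130]; g=lambda L:np.array(L)/3.6+[280,95]
S=plane(c,f([(88,124),(360,76),(414,411),(157,453)]),.051); k=S.mean(0); print("screws",S.round(4).tolist(),k.round(4))
e=[S[3]-S[0],S[2]-S[1]]; print("yaw",[np.degrees(np.arctan2(v[1],v[0])) for v in e]); e=[S[1]-S[0],S[2]-S[3]]; print([np.degrees(np.arctan2(-v[0],v[1])) for v in e])
sk=plane(c,f([(255,270)]),.057)[0]; print("skirt",sk)
r=plane(c,f([(175,384)]),.051)[0]; L=plane(c,f([(255,325),(308,392)]),.085); print("red",r,"line",L.round(4).tolist())
A=lambda v:np.degrees(np.arctan2(v[1],v[0]))
print("red ang",A(r-k),A(r-sk),np.linalg.norm((r-k)[:2]),"line",A(L[1]-L[0]),A(L[1]-k),A(L[1]-sk))
B=plane(c,g([(748,110),(748,302)]),.069); print("bar",B.round(4).tolist(),B.mean(0).round(4),A(B[1]-B[0]))
print("needle",plane(c,g([(62,98)]),.069),plane(c,g([(372,46)]),.069))
print(depth(c,g([(748,150),(748,200),(748,260)])).round(4).tolist())
```

```text
screws [[0.4267, 0.1043, 0.051], [0.4322, 0.1604, 0.051], [0.5044, 0.1528, 0.051], [0.4989, 0.0969, 0.051]] [0.4655 0.1286 0.051 ]
yaw [np.float64(-5.855214662421636), np.float64(-6.003238484624416)]
[np.float64(-5.609206428403951), np.float64(-5.696258935057941)]
skirt [0.46399854 0.12930031 0.057     ]
red [0.48489785 0.10524858 0.051     ] line [[0.4678, 0.1293, 0.085], [0.4833, 0.1354, 0.085]]
red ang -50.347351811043076 -49.01159387712862 0.030344621037494586 line 21.29657081690565 20.730880450654936 17.371635788066424
bar [[0.4674, 0.3753, 0.069], [0.5219, 0.3703, 0.069]] [0.4946 0.3728 0.069 ] -5.230275500081105
needle [[0.41641633 0.19374308 0.069     ]] [[0.42456496 0.2756281  0.069     ]]
[[0.4765, 0.3699, 0.0754], [0.49, 0.3683, 0.0759], [0.5071, 0.3671, 0.0754]]
```

{"fn": "step_arm", "kwargs": {
  "motion": [
    [[0, 0, 0, 4, -8, 0, 52], [0, 0, 0, 8, -16, -20, 52], [0, 0, 0, 12, -23, -40, 52], [0, 0, 0, 12, -23, -60, 52], [0, 0, 0, 12, -23, -80, 52], [0, 0, 0, 12, -23, -90, 52], [0, 0, 0, 12, -23, -90, 52], [0, 0, 0, 12, -23, -90, 52]]
  ]
}}

```text
time_s: 1.92
position: [0.4647, 0.1284, 0.3144]
tcp_rot: [[-0.002, -0.964, 0.265], [0.0, 0.265, 0.964], [-1.0, 0.002, -0.0]]
force: [-0.6, 0.3, 0.9]
opening: 0.601
```

```bash
python3 snap.py 3 wrist scene
```

```text
2.0167 [0.4653 0.1282 0.3154] [[0.001, -0.964, 0.265], [0.0, 0.265, 0.964], [-1.0, -0.001, 0.0]] [  2.1  27.5 107.2   0.   45.2 -72.5] [0.7 0.2 0.4] 0.5956658047110147
```

View pics/wrist3.png

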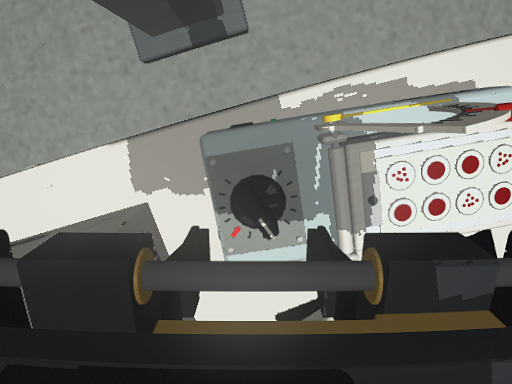

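The knob at (258,200) sits midway between the fingers and the deck is clear. I'll descend 73 mm and then close.

{"fn": "step_arm", "kwargs": {
  "motion": [
    [[0, 0, 0, 0, 0, -20, 52], [0, 0, 0, 0, 0, -40, 52], [0, 0, 0, 0, 0, -55, 52], [0, 0, 0, 0, 0, -65, 52], [0, 0, 0, 0, 0, -72, 52], [0, 0, 0, 0, 0, -72, 52], [0, 0, 0, 0, 0, -72, 52], [0, 0, 0, 0, 0, -72, 52]]
  ]
}}

```text
time_s: 2.68
position: [0.4656, 0.1278, 0.2436]
tcp_rot: [[0.002, -0.964, 0.266], [0.0, 0.266, 0.964], [-1.0, -0.002, 0.001]]
force: [-0.1, -0.0, -0.2]
opening: 0.599
```

```bash
python3 snap.py 4 wrist scene; python3 -c "
from h import *
c=pickle.load(open('pics/scene4.pkl','rb'));crop(c,170,130,340,300,3.5,'pics/s4.png')"
```

```text
2.7833 [0.4656 0.1277 0.2436] [[0.002, -0.964, 0.266], [0.0, 0.266, 0.964], [-1.0, -0.002, 0.001]] [  2.   35.4 109.9   0.   34.6 -72.5] [ 0.1  0.1 -0.9] 0.5963527113692844
```

View pics/wrist4.png

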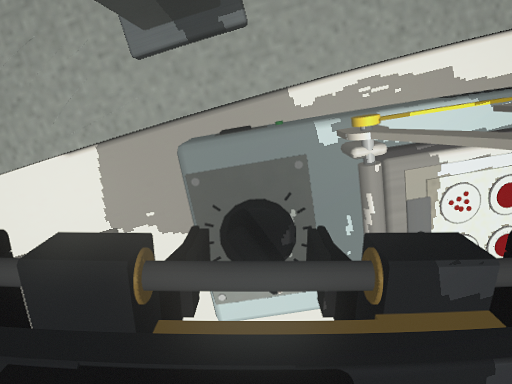

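View pics/s4.png

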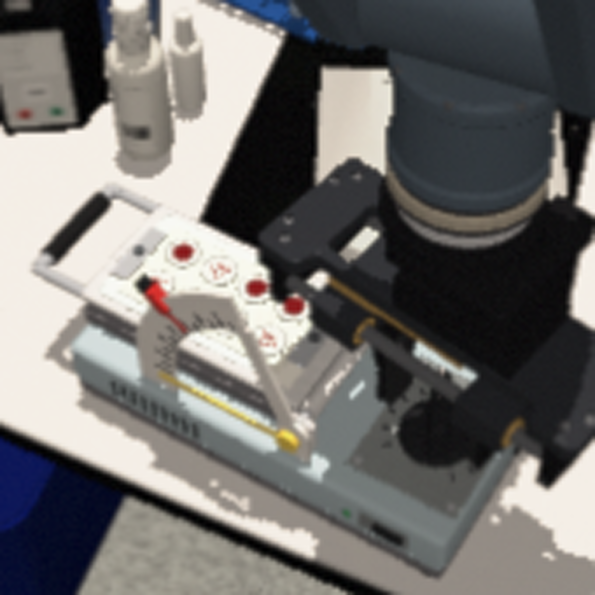

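The gripper straddles the knob (258,232 in wrist) and its body clears the quadrant. I'll close in stages.

{"fn": "step_arm", "kwargs": {
  "motion": [
    [[0, 0, 0, 0, 0, 0, 44], [0, 0, 0, 0, 0, 0, 36], [0, 0, 0, 0, 0, 0, 30], [0, 0, 0, 0, 0, 0, 26], [0, 0, 0, 0, 0, 0, 22], [0, 0, 0, 0, 0, 0, 18], [0, 0, 0, 0, 0, 0, 14], [0, 0, 0, 0, 0, 0, 10], [0, 0, 0, 0, 0, 0, 9], [0, 0, 0, 0, 0, 0, 9], [0, 0, 0, 0, 0, 0, 9]]
  ]
}}

```text
time_s: 3.7
position: [0.4657, 0.1276, 0.2429]
tcp_rot: [[0.001, -0.964, 0.266], [0.0, 0.266, 0.964], [-1.0, -0.001, 0.0]]
force: [2.1, 2.2, -0.2]
opening: 0.123
```

```bash
python3 snap.py 5 wrist
```

```text
3.75 [0.4657 0.1276 0.2429] [[0.001, -0.964, 0.266], [0.0, 0.266, 0.964], [-1.0, -0.001, 0.0]] [  2.   35.4 109.9   0.   34.6 -72.5] [2.9 2.2 0.1] 0.12806784091913295
```

View pics/wrist5.png

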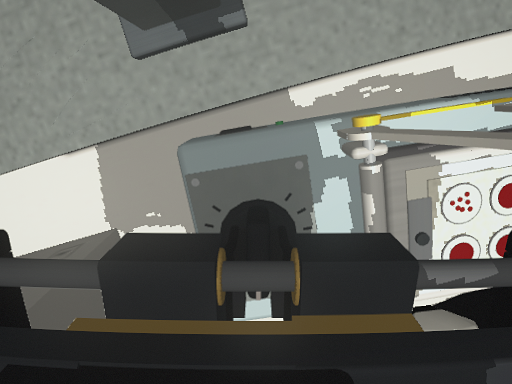

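The opening is 11 mm, so the bar has aligned with the pads. Now I'll turn the tool -35°.

{"fn": "step_arm", "kwargs": {
  "motion": [
    [[0, 0, -4, 0, 0, 0, 9], [0, 0, -8, 0, 0, 0, 9], [0, 0, -12, 0, 0, 0, 9], [0, 0, -16, 0, 0, 0, 9], [0, 0, -20, 0, 0, 0, 9], [0, 0, -24, 0, 0, 0, 9], [0, 0, -28, 0, 0, 0, 9], [0, 0, -32, 0, 0, 0, 9], [0, 0, -35, 0, 0, 0, 9], [0, 0, -35, 0, 0, 0, 9], [0, 0, -35, 0, 0, 0, 9]]
  ]
}}

```text
time_s: 4.67
position: [0.4654, 0.1272, 0.2428]
tcp_rot: [[0.0, -0.638, 0.77], [-0.001, 0.77, 0.638], [-1.0, -0.001, -0.0]]
force: [0.6, -2.5, 1.4]
opening: 0.121
```

```bash
python3 snap.py 6 wrist
```

```text
4.7167 [0.4654 0.1272 0.2428] [[0.0, -0.638, 0.77], [-0.001, 0.77, 0.638], [-1.0, -0.001, -0.0]] [ 2.000e+00  3.540e+01  1.099e+02 -1.000e-01  3.460e+01 -3.760e+01] [ 2.  -2.4  1.3] 0.123948212643006
```

View pics/wrist6.png

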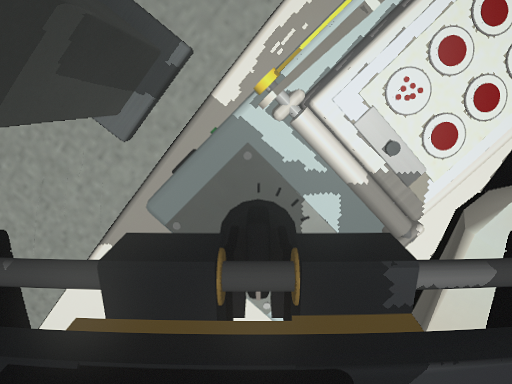

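The bar is now at -50.4°. I'll release it, rise and check the line.

{"fn": "step_arm", "kwargs": {
  "motion": [
    [[0, 0, 0, 0, 0, 0, 14], [0, 0, 0, 0, 0, 0, 20], [0, 0, 0, 0, 0, 0, 28], [0, 0, 0, 0, 0, 0, 36], [0, 0, 0, 0, 0, 15, 36], [0, 0, 0, 0, 0, 40, 36], [0, 0, 0, 0, 0, 70, 36], [0, 0, 0, 0, 0, 100, 36], [0, 0, 0, 0, 0, 130, 36], [0, 0, 0, 0, 0, 145, 36], [0, 0, 0, 0, 0, 150, 36], [0, 0, 0, 0, 0, 150, 36]]
  ]
}}

```text
time_s: 5.72
position: [0.4651, 0.1278, 0.3938]
tcp_rot: [[0.002, -0.637, 0.771], [0.0, 0.771, 0.637], [-1.0, -0.001, 0.002]]
force: [-0.5, -0.7, -0.4]
opening: 0.411
```

```bash
python3 snap.py 7 wrist; python3 -c "
from h import *
c=pickle.load(open('pics/wrist7.pkl','rb'));crop(c,190,110,320,250,4,'pics/w7k.png')"
```

```text
5.7667 [0.4648 0.1277 0.3925] [[-0.0, -0.637, 0.771], [0.0, 0.771, 0.637], [-1.0, 0.0, -0.0]] [  2.   20.3 102.9   0.   56.8 -37.5] [ 0.7  0.2 -1.1] 0.40926651701310385
```

View pics/w7k.png

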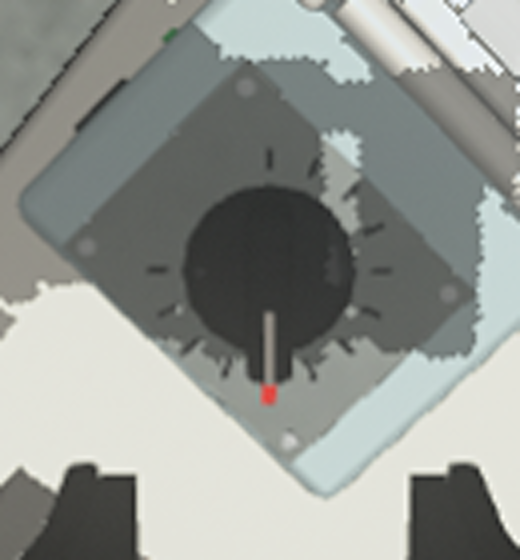

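The white line (268,312–385) points straight at the red mark (269,395). On to the grip bar.

{"fn": "step_arm", "kwargs": {
  "motion": [
    [[0, 0, 5, 3, 24, 0, 36], [0, 0, 10, 6, 50, 0, 36], [0, 0, 15, 9, 80, 0, 36], [0, 0, 20, 12, 110, 0, 36], [0, 0, 25, 15, 140, 0, 34], [0, 0, 30, 18, 170, 0, 34], [0, 0, 35, 21, 200, 0, 32], [0, 0, 40, 24, 225, 0, 32], [0, 0, 44, 27, 240, -20, 32], [0, 0, 44.6, 28, 244, -40, 32], [0, 0, 44.6, 28, 244, -50, 32], [0, 0, 44.6, 28, 244, -50, 32]]
  ]
}}

```text
time_s: 6.77
position: [0.4917, 0.371, 0.3378]
tcp_rot: [[-0.009, -0.995, 0.102], [-0.005, 0.102, 0.995], [-1.0, 0.009, -0.006]]
force: [-0.4, -0.4, 0.3]
opening: 0.366
```

```bash
python3 snap.py 8 wrist scene side; python3 -c "
from h import *
c=pickle.load(open('pics/scene8.pkl','rb'));crop(c,170,130,340,300,3.5,'pics/s8.png')"
```

```text
6.9167 [0.4934 0.371  0.3425] [[-0.001, -0.995, 0.103], [-0.001, 0.103, 0.995], [-1.0, 0.001, -0.001]] [ 26.6  33.8  86.6  -0.   59.6 -57.5] [ 0.8 -0.2 -0. ] 0.36757071062970165
```

View pics/wrist8.png

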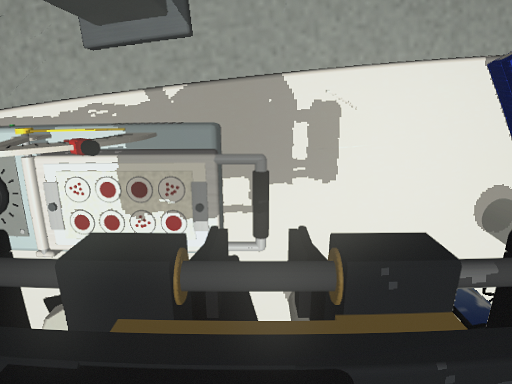

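View pics/s8.png

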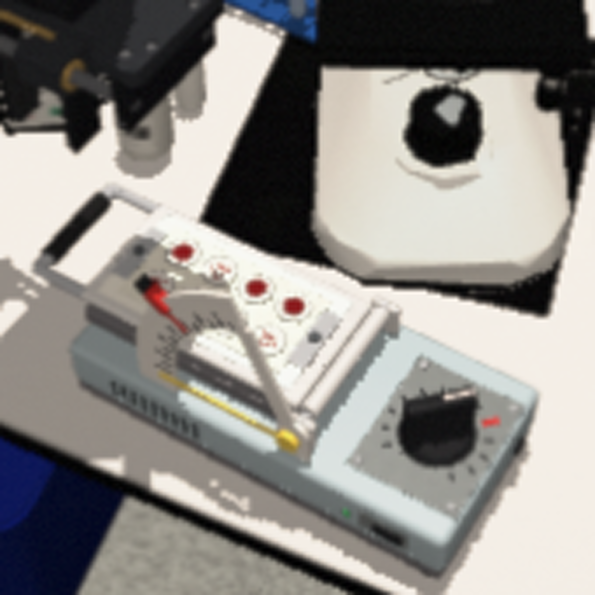

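Run:
```python
from h import *
c=pickle.load(open("pics/scene0.pkl","rb"))
print("bottle/dropper base",plane(c,[(211,175),(224,161)],0).round(3).tolist(), depth(c,[(210,155),(224,148)]).round(3).tolist())
w=pickle.load(open("pics/wrist8.pkl","rb"))
B=plane(w,[(261,172),(260.5,237)],.069); print("bar",B.round(4).tolist(),B.mean(0))
# marker angle w/ scene depth: hinge frame
yaw=np.radians(-5.8); ex=np.array([np.cos(yaw),np.sin(yaw),0]); ey=np.array([-np.sin(yaw),np.cos(yaw),0])
for k in ([.4655,.1280,0],):
  H=np.array(k)+.06*ey; H[2]=.069
  c=pickle.load(open("pics/scene8.pkl","rb")); R=c["frame"].astype(int); v,u=np.where((R[:,:,0]>130)&(R[:,:,1]<70)&(R[:,:,2]<70))
  P=depth(c,np.c_[u,v])-H; q=np.c_[P@ex,P@ey,P[:,2]]; m=(abs(q[:,0]+.05)<.03)&(q[:,2]>.02)&(np.hypot(q[:,1],q[:,2])<.14)
  for a,b in sorted(zip(np.hypot(q[m,1],q[m,2]),zip(np.degrees(np.arctan2(q[m,2],q[m,1])),q[m,0],u[m],v[m]))): print(round(a,4),np.round(b,3))
```

```text
bottle/dropper base [[0.614, 0.401, 0.0], [0.669, 0.396, 0.0]] [[0.614, 0.396, 0.068], [0.668, 0.392, 0.045]]
bar [[0.4683, 0.3746, 0.069], [0.5219, 0.3689, 0.069]] [0.49512545 0.37173725 0.069     ]
0.095 [ 4.0262e+01 -5.4000e-02  2.1700e+02  2.1800e+02]
0.0966 [ 4.0671e+01 -5.5000e-02  2.1600e+02  2.1800e+02]
0.0973 [ 3.9513e+01 -5.3000e-02  2.1600e+02  2.1700e+02]
0.0986 [ 3.9301e+01 -5.4000e-02  2.1500e+02  2.1700e+02]
0.1004 [ 4.0755e+01 -5.4000e-02  2.1500e+02  2.1600e+02]
0.101 [ 3.9223e+01 -5.1000e-02  2.1500e+02  2.1500e+02]
0.101 [ 3.9792e+01 -4.9000e-02  2.1600e+02  2.1400e+02]
0.1015 [ 4.0052e+01 -5.5000e-02  2.1400e+02  2.1600e+02]
0.1021 [ 3.9641e+01 -4.8000e-02  2.1600e+02  2.1300e+02]
0.1023 [ 3.9611e+01 -5.0000e-02  2.1500e+02  2.1400e+02]
0.1027 [ 4.0125e+01 -5.4000e-02  2.1400e+02  2.1500e+02]
0.1036 [ 3.8783e+01 -5.4000e-02  2.1300e+02  2.1500e+02]
0.1039 [ 4.056e+01 -5.000e-02  2.150e+02  2.130e+02]
0.1042 [ 4.0869e+01 -5.3000e-02  2.1400e+02  2.1400e+02]
0.1048 [ 3.9862e+01 -4.8000e-02  2.1500e+02  2.1200e+02]
0.1049 [ 3.9235e+01 -5.3000e-02  2.1300e+02  2.1400e+02]
0.1053 [ 4.0647e+01 -5.1000e-02  2.1400e+02  2.1300e+02]
0.1062 [ 3.9517e+01 -5.2000e-02  2.1300e+02  2.1300e+02]
0.1062 [ 4.0034e+01 -4.9000e-02  2.1400e+02  2.1200e+02]
```

The bar sits at (261,205) in the wrist view, centred between the fingers, and the bottles are well clear at x≥0.6. I'll narrow the opening to 26 mm and descend.

{"fn": "step_arm", "kwargs": {
  "motion": [
    [[0, 0, 0, 1, 0.7, -15, 26], [0, 0, 0, 1, 0.7, -35, 26], [0, 0, 0, 1, 0.7, -55, 26], [0, 0, 0, 1, 0.7, -70, 26], [0, 0, 0, 1, 0.7, -70, 26], [0, 0, 0, 1, 0.7, -70, 26]]
  ]
}}

```text
time_s: 7.42
position: [0.4946, 0.3718, 0.2732]
tcp_rot: [[-0.0, -0.995, 0.103], [-0.0, 0.103, 0.995], [-1.0, 0.0, -0.0]]
force: [0.0, 0.5, 1.5]
opening: 0.298
```

```bash
python3 snap.py 9 wrist side
```

```text
7.5167 [0.495  0.3723 0.2745] [[0.003, -0.995, 0.102], [0.001, 0.102, 0.995], [-1.0, -0.003, 0.002]] [ 26.6  39.2  89.   -0.   51.6 -57.5] [-0.2  0.3  0.2] 0.29637689487096264
```

View pics/wrist9.png

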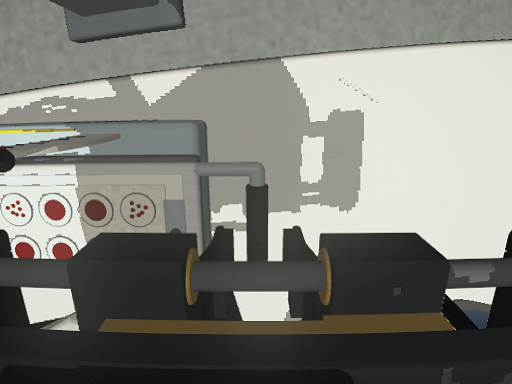

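View pics/side9.png

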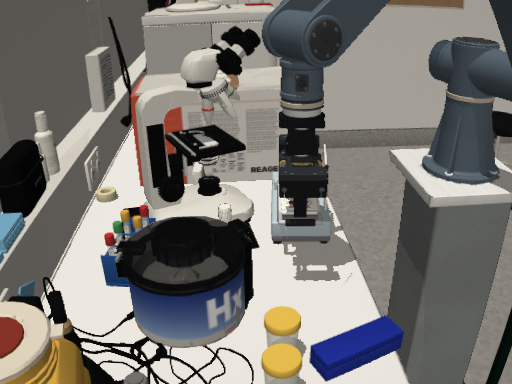

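The bar (257,215) is centred between the fingertips (220 and 294). I'll descend the last 41 mm and close.

{"fn": "step_arm", "kwargs": {
  "motion": [
    [[0, 0, 0, 0, 0, -12, 26], [0, 0, 0, 0, 0, -24, 26], [0, 0, 0, 0, 0, -34, 26], [0, 0, 0, 0, 0, -40, 26], [0, 0, 0, 0, 0, -40.5, 26], [0, 0, 0, 0, 0, -40.5, 26], [0, 0, 0, 0, 0, -40.5, 22], [0, 0, 0, 0, 0, -40.5, 18], [0, 0, 0, 0, 0, -40.5, 14], [0, 0, 0, 0, 0, -40.5, 9], [0, 0, 0, 0, 0, -40.5, 9], [0, 0, 0, 0, 0, -40.5, 9]]
  ]
}}

```text
time_s: 8.52
position: [0.4944, 0.3716, 0.2326]
tcp_rot: [[0.0, -0.995, 0.101], [-0.002, 0.101, 0.995], [-1.0, -0.0, -0.002]]
force: [-0.0, -4.9, 2.7]
opening: 0.139
```

```bash
python3 snap.py 10 wrist scene;  python3 -c "
from h import *
c=pickle.load(open('pics/scene10.pkl','rb'));crop(c,170,130,340,300,3.5,'pics/s10.png')"
```

```text
8.6167 [0.4944 0.3716 0.2326] [[-0.0, -0.995, 0.101], [-0.002, 0.101, 0.995], [-1.0, -0.0, -0.002]] [ 26.6  42.7  90.1  -0.1  47.2 -57.5] [ 0.  -5.2  3.7] 0.13964513176671006
```

View pics/s10.png

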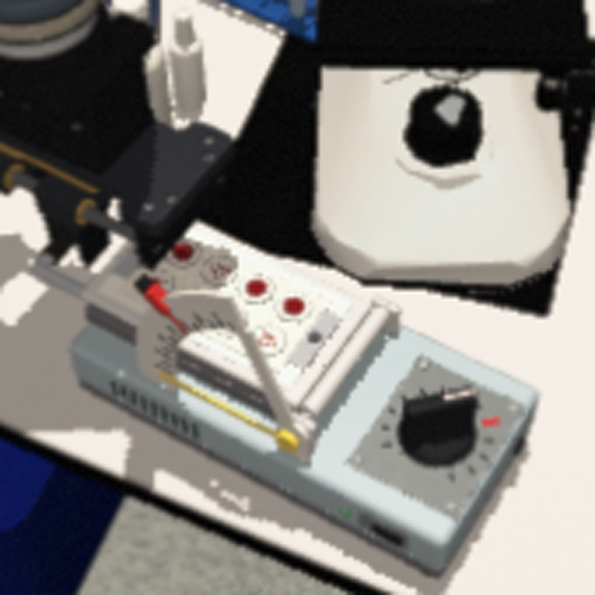

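```bash
cat > arc.py <<'E'
import numpy as np
def P(t):
    t=np.radians(t);f=t/2
    return 185*np.array([np.cos(t),np.sin(t)])+163.5*np.array([-np.sin(f),np.cos(f)])
def rows(t0,ts):
    for t in ts:
        d=P(t)-P(t0); f=(t-t0)/2
        print(t,np.round([f*.9949,-f*.1011,0,d[0]*.1011,d[0]*.9949,d[1]],1).tolist())
E
python3 -c "
from arc import *
rows(0,[1,2.5,4,5.5,7,8.5,10,11.5,13,14,15,15]);print();rows(15,[16,17.5,19,20.5,22,23.5,25,26.5,28,29,30])"
```

```text
1 [0.5, -0.1, 0.0, -0.1, -1.4, 3.2]
2.5 [1.2, -0.1, 0.0, -0.4, -3.7, 8.0]
4 [2.0, -0.2, 0.0, -0.6, -6.1, 12.8]
5.5 [2.7, -0.3, 0.0, -0.9, -8.7, 17.5]
7 [3.5, -0.4, 0.0, -1.1, -11.3, 22.2]
8.5 [4.2, -0.4, 0.0, -1.4, -14.1, 26.9]
10 [5.0, -0.5, 0.0, -1.7, -17.0, 31.5]
11.5 [5.7, -0.6, 0.0, -2.0, -20.0, 36.1]
13 [6.5, -0.7, 0.0, -2.4, -23.1, 40.6]
14 [7.0, -0.7, 0.0, -2.6, -25.3, 43.5]
15 [7.5, -0.8, 0.0, -2.8, -27.5, 46.5]
15 [7.5, -0.8, 0.0, -2.8, -27.5, 46.5]

16 [0.5, -0.1, 0.0, -0.2, -2.3, 2.9]
17.5 [1.2, -0.1, 0.0, -0.6, -5.8, 7.2]
19 [2.0, -0.2, 0.0, -1.0, -9.4, 11.5]
20.5 [2.7, -0.3, 0.0, -1.3, -13.1, 15.7]
22 [3.5, -0.4, 0.0, -1.7, -16.9, 19.8]
23.5 [4.2, -0.4, 0.0, -2.1, -20.9, 23.9]
25 [5.0, -0.5, 0.0, -2.5, -24.9, 27.8]
26.5 [5.7, -0.6, 0.0, -3.0, -29.1, 31.7]
28 [6.5, -0.7, 0.0, -3.4, -33.4, 35.5]
29 [7.0, -0.7, 0.0, -3.7, -36.3, 38.0]
30 [7.5, -0.8, 0.0, -4.0, -39.3, 40.4]
```

{"fn": "step_arm", "kwargs": {
  "motion": [
    [[0.5, -0.1, 0, -0.1, -1.4, 3.2, 9], [1.2, -0.1, 0, -0.4, -3.7, 8, 9], [2, -0.2, 0, -0.6, -6.1, 12.8, 9], [2.7, -0.3, 0, -0.9, -8.7, 17.5, 9], [3.5, -0.4, 0, -1.1, -11.3, 22.2, 9], [4.2, -0.4, 0, -1.4, -14.1, 26.9, 9], [5, -0.5, 0, -1.7, -17, 31.5, 9], [5.7, -0.6, 0, -2, -20, 36.1, 9], [6.5, -0.7, 0, -2.4, -23.1, 40.6, 9], [7, -0.7, 0, -2.6, -25.3, 43.5, 9], [7.5, -0.8, 0, -2.8, -27.5, 46.5, 9], [7.5, -0.8, 0, -2.8, -27.5, 46.5, 9]]
  ]
}}

```text
time_s: 9.62
position: [0.4914, 0.3439, 0.2787]
tcp_rot: [[0.014, -0.995, 0.101], [0.13, 0.102, 0.986], [-0.991, -0.0, 0.131]]
force: [1.2, -4.8, -4.7]
opening: 0.14
```

```bash
python3 snap.py 11 scene;  python3 -c "
from h import *
c=pickle.load(open('pics/scene11.pkl','rb'));crop(c,170,130,340,300,3.5,'pics/s11.png')"
```

```text
9.6667 [0.4914 0.344  0.2785] [[0.014, -0.995, 0.101], [0.13, 0.102, 0.986], [-0.991, -0.0, 0.131]] [ 23.   37.2  93.4   9.1  46.1 -67.3] [ 2.3 -5.1 -4. ] 0.13958545259695618
```

View pics/s11.png

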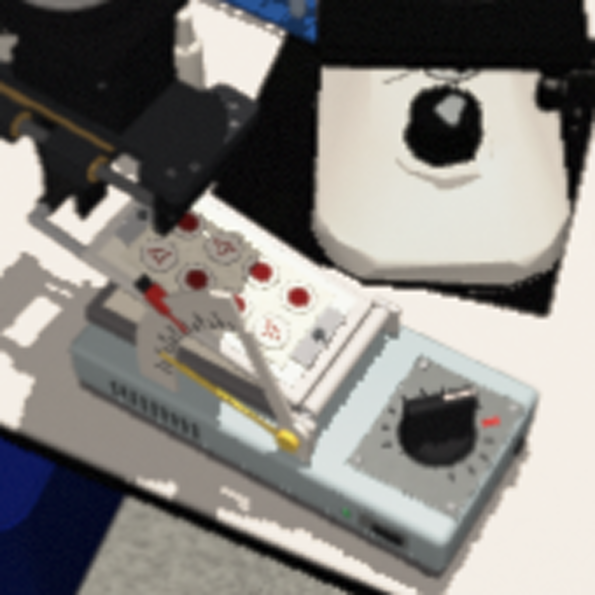

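The plate is rising with the grip, the needle tip is at (165,355) in the crop, and forces are small. Continuing.

{"fn": "step_arm", "kwargs": {
  "motion": [
    [[0.5, -0.1, 0, -0.2, -2.3, 2.9, 9], [1.2, -0.1, 0, -0.6, -5.8, 7.2, 9], [2, -0.2, 0, -1, -9.4, 11.5, 9], [2.7, -0.3, 0, -1.3, -13.1, 15.7, 9], [3.5, -0.4, 0, -1.7, -16.9, 19.8, 9], [4.2, -0.4, 0, -2.1, -20.9, 23.9, 9], [5, -0.5, 0, -2.5, -24.9, 27.8, 9], [5.7, -0.6, 0, -3, -29.1, 31.7, 9], [6.5, -0.7, 0, -3.4, -33.4, 35.5, 9], [7, -0.7, 0, -3.7, -36.3, 38, 9], [7.5, -0.8, 0, -4, -39.3, 40.4, 9], [7.5, -0.8, 0, -4, -39.3, 40.4, 9]]
  ]
}}

```text
time_s: 10.67
position: [0.4871, 0.3047, 0.3191]
tcp_rot: [[0.027, -0.995, 0.099], [0.259, 0.103, 0.961], [-0.966, -0.0, 0.26]]
force: [0.5, -4.9, -5.8]
opening: 0.133
```

```bash
python3 snap.py 12 scene wrist side;  python3 -c "
from h import *
c=pickle.load(open('pics/scene12.pkl','rb'));crop(c,170,130,340,300,3.5,'pics/s12.png')
from arc import *
rows(30,[31,32,33,34,35,36,37,38])"
```

```text
10.8167 [0.4872 0.305  0.3187] [[0.027, -0.995, 0.098], [0.258, 0.102, 0.961], [-0.966, -0.0, 0.259]] [ 17.9  32.   97.   19.1  46.5 -78.9] [ 0.7 -5.4 -6.9] 0.13750935243529228
31 [0.5, -0.1, 0.0, -0.3, -3.0, 2.4]
32 [1.0, -0.1, 0.0, -0.6, -6.0, 4.8]
33 [1.5, -0.2, 0.0, -0.9, -9.1, 7.1]
34 [2.0, -0.2, 0.0, -1.2, -12.3, 9.4]
35 [2.5, -0.3, 0.0, -1.6, -15.4, 11.6]
36 [3.0, -0.3, 0.0, -1.9, -18.7, 13.8]
37 [3.5, -0.4, 0.0, -2.2, -21.9, 16.0]
38 [4.0, -0.4, 0.0, -2.6, -25.2, 18.1]
```

View pics/s12.png

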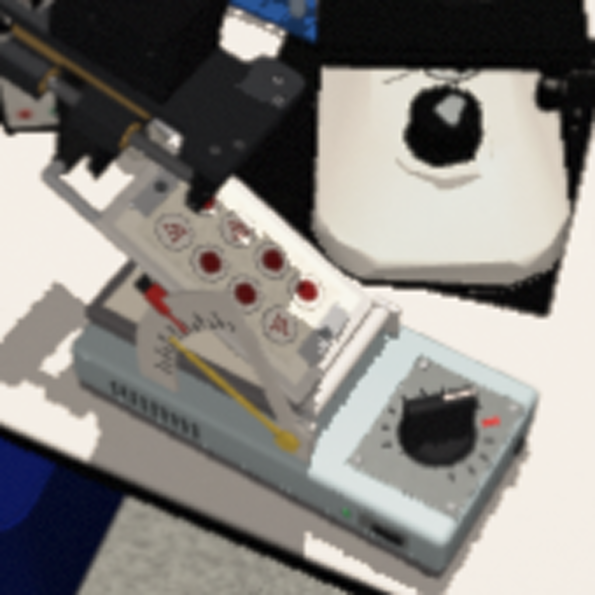

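View pics/wrist12.png

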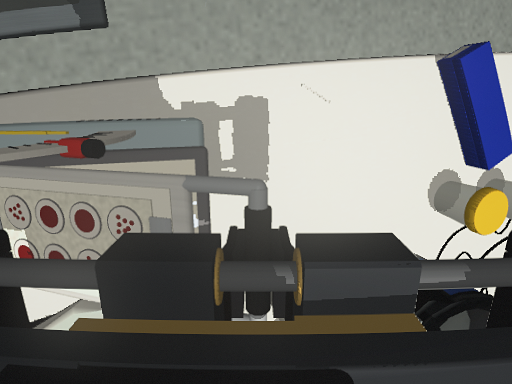

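The needle tip is at crop (174,342) and the marker line's inner end is near (184,331), so it's close. I'll calibrate the angles by intersecting rays with the quadrant plane.

```bash
cat > ang.py <<'E'
from h import *
yaw=np.radians(-5.8); ex=np.array([np.cos(yaw),np.sin(yaw),0]); ey=np.array([-np.sin(yaw),np.cos(yaw),0])
H=np.array([.4655,.1280,0])+.06*ey; H[2]=.069
def vp(c,px,xo):
    T=np.array(c["cam_to_world"]); d=ray(c,px)@T[:3,:3].T; o=T[:3,3]-H
    P=o+d*((xo-o@ex)/(d@ex))[:,None]; y=P@ey; z=P[:,2]; return np.c_[np.hypot(y,z),np.degrees(np.arctan2(z,y))].round(4)
E
python3 - <<'E'
from ang import *
f=lambda L:np.array(L)/3.5+[170,130]
for n,px in (("10",[(161,376),(288,440)]),("11",[(165,356),(288,440)]),("12",[(174,342),(288,440)])):
    c=pickle.load(open(f"pics/scene{n}.pkl","rb")); crop(c,205,205,265,265,10,f"pics/q{n}.png")
    for xo in (-.062,-.056,-.05): print(n,xo,vp(c,f(px),xo).tolist(), "marker",vp(c,f([(184,331),(150,288)]),xo).tolist())
E
```

```text
10 -0.062 [[0.0749, 7.6394], [0.0141, 114.4343]] marker [[0.0842, 49.7415], [0.1132, 50.0143]]
10 -0.056 [[0.0797, -1.1139], [0.0022, 143.0077]] marker [[0.0802, 42.0668], [0.1095, 44.4206]]
10 -0.05 [[0.0862, -8.7136], [0.0103, -77.569]] marker [[0.0777, 33.7522], [0.1069, 38.4943]]
11 -0.062 [[0.0763, 24.6587], [0.0141, 114.4343]] marker [[0.0842, 49.7415], [0.1132, 50.0143]]
11 -0.056 [[0.0776, 15.5013], [0.0022, 143.0077]] marker [[0.0802, 42.0668], [0.1095, 44.4206]]
11 -0.05 [[0.0807, 6.8466], [0.0103, -77.569]] marker [[0.0777, 33.7522], [0.1069, 38.4943]]
12 -0.062 [[0.0793, 38.653], [0.0141, 114.4343]] marker [[0.0842, 49.7415], [0.1132, 50.0143]]
12 -0.056 [[0.0775, 29.9691], [0.0022, 143.0077]] marker [[0.0802, 42.0668], [0.1095, 44.4206]]
12 -0.05 [[0.0776, 21.0987], [0.0103, -77.569]] marker [[0.0777, 33.7522], [0.1069, 38.4943]]
```

View pics/q12.png

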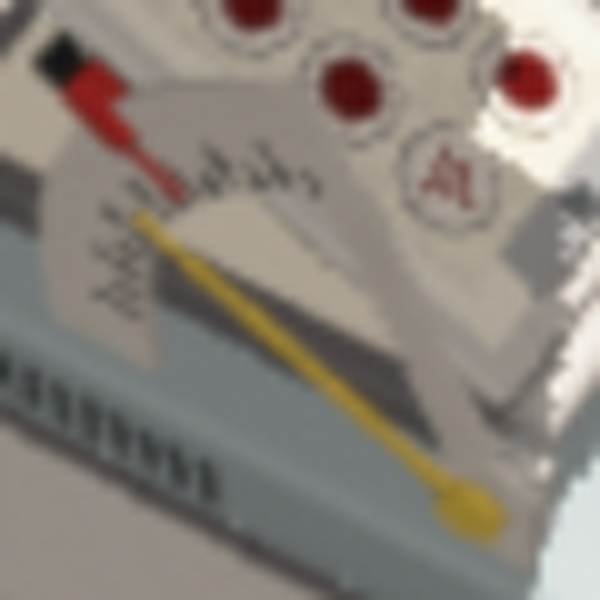

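View pics/q10.png

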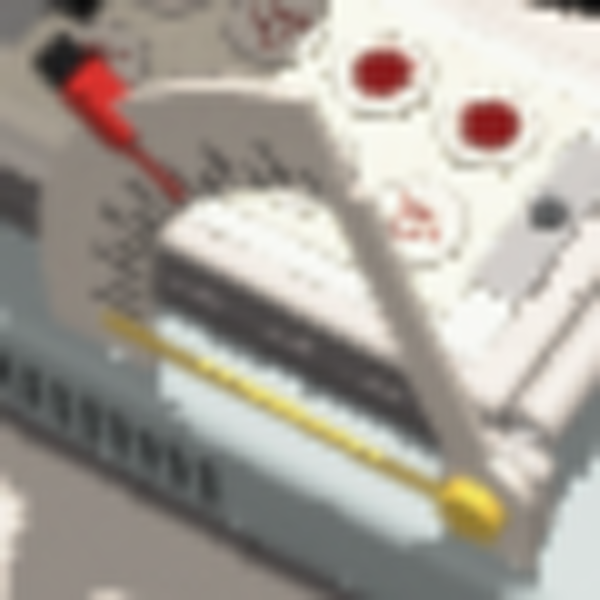

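Run:
```python
from ang import *
c=pickle.load(open("pics/scene10.pkl","rb"))
fr=c["frame"]
out=[]
for xo in (-.057,-.055,-.053,-.051,-.049):
    r=np.linspace(.074,.122,97); a=np.radians(np.linspace(-10,80,361)); A,R=np.meshgrid(a,r[::-1])
    P=H+xo*ex+R[...,None]*(np.cos(A)[...,None]*ey+np.sin(A)[...,None]*np.array([0,0,1]))
    uv=proj(c,P.reshape(-1,3)).astype(np.float32).reshape(R.shape+(2,))
    im=cv2.remap(fr,uv[...,0],uv[...,1],cv2.INTER_CUBIC)[:,:,::-1].copy()
    im=cv2.resize(im,(722,97))
    for t in range(0,75,5): im[:6,int((t+10)*8)]=(0,0,255) if t%10 else (255,0,0)
    out.append(im)
cv2.imwrite("pics/pol.png",np.vstack(out))
```

```text
(no output)
```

View pics/pol.png

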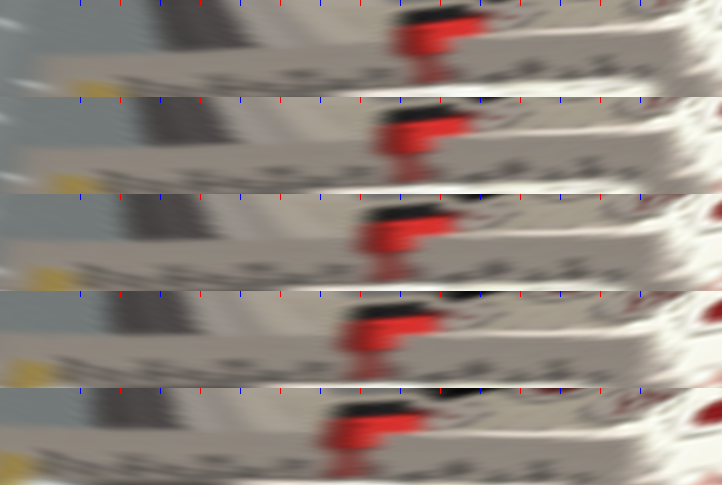

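Run:
```python
from ang import *
cs=[pickle.load(open(f"pics/scene{n}.pkl","rb")) for n in ("8","10","11","12")]
out=[];res=[]
ang=np.linspace(-5,75,641)
for xo in np.arange(-.0545,-.0499,.0005):
    r=np.linspace(.076,.120,89); A,R=np.meshgrid(np.radians(ang),r[::-1])
    P=H+xo*ex+R[...,None]*(np.cos(A)[...,None]*ey+np.sin(A)[...,None]*np.array([0,0,1]))
    ims=[]
    for c in cs:
        uv=proj(c,P.reshape(-1,3)).astype(np.float32).reshape(R.shape+(2,))
        ims.append(cv2.remap(c["frame"],uv[...,0],uv[...,1],cv2.INTER_CUBIC)[:,:,::-1].astype(float))
    im=np.mean(ims,0); g=im.mean(2); rr=r[::-1]
    band=g[(rr>.084)&(rr<.094)].mean(0); b=band-cv2.GaussianBlur(band[None],(0,0),30)[0]
    m=((ang>42)&(ang<68))|((ang>8)&(ang<32))
    s5=(b*np.cos(2*np.pi*ang/5))[m].mean(); s10=(b*np.cos(2*np.pi*ang/10))[m].mean()
    red=(im[...,2]-im[...,1]); w=red[(rr>.080)&(rr<.09)].mean(0); w=np.clip(w-.5*w.max(),0,None); 
    print(round(xo,4),"s5 %.2f s10 %.2f marker %.2f"%(s5,s10,(w*ang).sum()/w.sum()))
    if abs((xo*1e4)%10)<1 or abs((xo*1e4)%10-10)<1: out.append(cv2.resize(im,(800,110)).clip(0,255).astype(np.uint8)); o=out[-1]; [o.__setitem__((slice(0,10),int((t+5)*10)),(255,0,0)) for t in range(0,75,10)]
cv2.imwrite("pics/pol2.png",np.vstack(out))
```

```text
-0.0545 s5 0.69 s10 1.57 marker 40.60
-0.054 s5 1.02 s10 0.63 marker 39.96
-0.0535 s5 0.96 s10 -0.34 marker 39.33
-0.053 s5 0.56 s10 -1.24 marker 38.69
-0.0525 s5 0.00 s10 -1.91 marker 38.04
-0.052 s5 -0.43 s10 -2.27 marker 37.40
-0.0515 s5 -0.56 s10 -2.26 marker 36.76
-0.051 s5 -0.37 s10 -1.88 marker 36.11
-0.0505 s5 0.01 s10 -1.24 marker 35.46
-0.05 s5 0.37 s10 -0.47 marker 34.81
```

View pics/pol2.png

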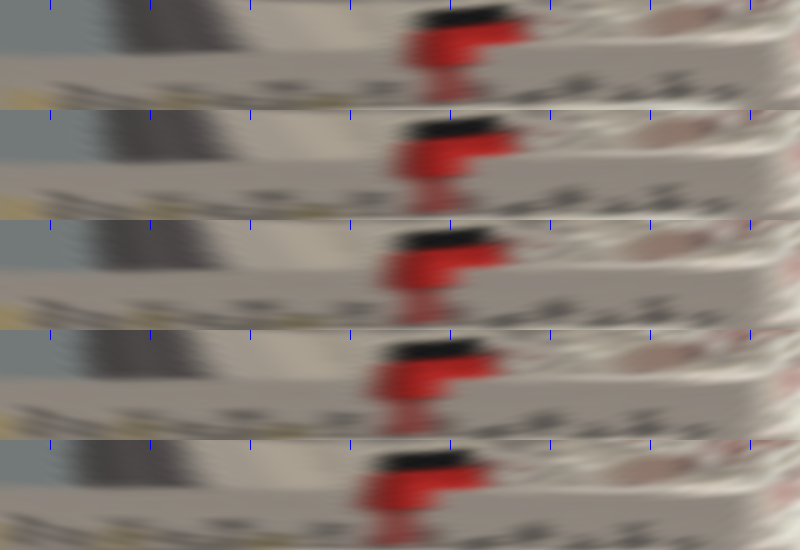

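Run:
```python
from ang import *
a=pickle.load(open("pics/wrist2.pkl","rb")); b=pickle.load(open("pics/wrist12.pkl","rb")); d=pickle.load(open("pics/side12.pkl","rb"))
crop(a,360,95,440,140,9,"pics/z1.png"); crop(b,40,120,140,170,7,"pics/z2.png"); crop(d,290,130,340,230,6,"pics/z3.png")
```

```text
(no output)
```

View pics/z1.png

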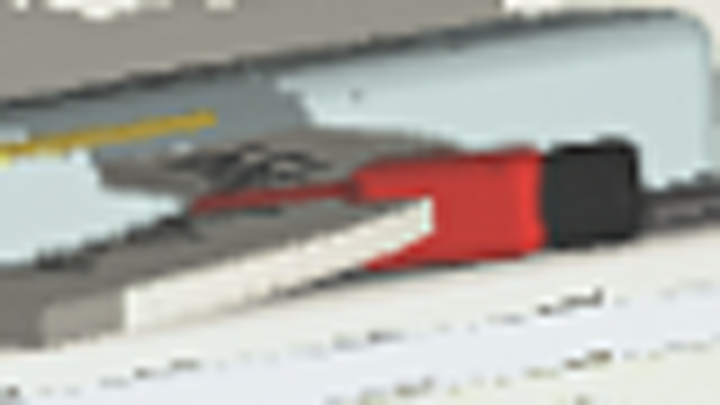

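View pics/z2.png

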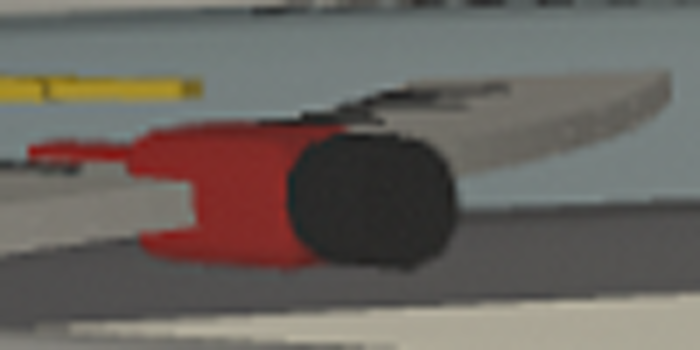

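View pics/z3.png

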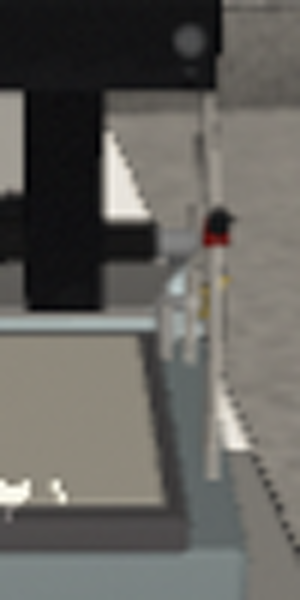

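```bash
cat > tri.py <<'E'
from ang import *
def tri(cs,pxs):
    A=np.zeros((3,3));b=np.zeros(3)
    for c,p in zip(cs,pxs):
        T=np.array(c["cam_to_world"]);d=ray(c,[p])[0]@T[:3,:3].T;d/=np.linalg.norm(d);M=np.eye(3)-np.outer(d,d);A+=M;b+=M@T[:3,3]
    P=np.linalg.solve(A,b); e=[np.linalg.norm(np.cross(P-np.array(c["cam_to_world"])[:3,3],(lambda d:d/np.linalg.norm(d))(ray(c,[p])[0]@np.array(c["cam_to_world"])[:3,:3].T))) for c,p in zip(cs,pxs)]
    q=P-H; y,z=q@ey,q[2]; return np.round([q@ex*1e3,np.hypot(y,z)*1e3,np.degrees(np.arctan2(z,y)),max(e)*1e3],2)
E
python3 - <<'E'
from tri import *
L=lambda n:pickle.load(open(f"pics/{n}.pkl","rb"))
s,w,w2=L("scene12"),L("wrist12"),L("wrist2")
W=lambda p:np.array(p)/7+[40,120]; Q=lambda p:np.array(p)/10+[205,205]; W2=lambda p:np.array(p)/9+[360,95]
print("needle30",tri([s,w],[Q((142,215)),W((202,88))]))
print("marker",tri([s,w],[Q((182,198)),W((30,152))]),tri([s,w2],[Q((182,198)),W2((192,205))]),tri([w,w2],[W((30,152)),W2((192,205))]))
print("needle0",tri([s,w2],[Q((110,320)),W2((213,120))]))
E
```

```text
needle30 [-54.38  79.88  27.9    0.94]
marker [-51.92  77.38  37.44   0.11] [-51.54  77.93  36.22   0.86] [-5.214e+01  7.991e+01  3.869e+01  3.000e-02]
needle0 [-54.52  82.64  -2.11   1.48]
```

Estimates for the marker run from 37 to 39.5°. I'll raise to 36° and compare the tips close up.

{"fn": "step_arm", "kwargs": {
  "motion": [
    [[0.5, -0.1, 0, -0.3, -3, 2.4, 9], [1, -0.1, 0, -0.6, -6, 4.8, 9], [1.5, -0.2, 0, -0.9, -9.1, 7.1, 9], [2, -0.2, 0, -1.2, -12.3, 9.4, 9], [2.5, -0.3, 0, -1.6, -15.4, 11.6, 9], [3, -0.3, 0, -1.9, -18.7, 13.8, 9], [3, -0.3, 0, -1.9, -18.7, 13.8, 9], [3, -0.3, 0, -1.9, -18.7, 13.8, 9]]
  ]
}}

```text
time_s: 11.48
position: [0.4852, 0.2864, 0.3325]
tcp_rot: [[0.032, -0.995, 0.097], [0.308, 0.102, 0.946], [-0.951, -0.0, 0.309]]
force: [0.7, -6.2, -6.7]
opening: 0.144
```

```bash
python3 snap.py 13 scene wrist;  python3 -c "
from h import *
c=pickle.load(open('pics/scene13.pkl','rb'));crop(c,205,205,265,265,10,'pics/q13.png')
c=pickle.load(open('pics/wrist13.pkl','rb'));crop(c,0,110,140,180,5.6,'pics/z13.png')"
```

```text
11.5833 [0.4852 0.2866 0.3324] [[0.032, -0.995, 0.096], [0.308, 0.101, 0.946], [-0.951, -0.0, 0.309]] [ 15.5  30.1  98.4  23.1  47.1 -83.9] [ 0.5 -5.9 -6.6] 0.1387819907414196
```

View pics/q13.png

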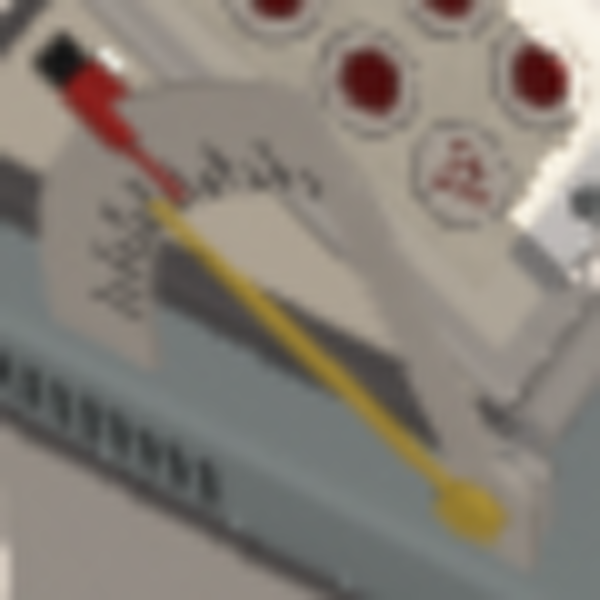

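View pics/z13.png

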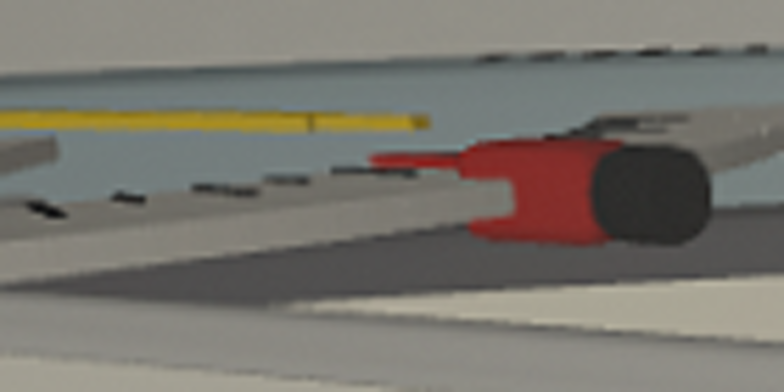

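```bash
cat > cyl.py <<'E'
from tri import *
from scipy.optimize import brentq
def cyl(c,p,r=.08):
    T=np.array(c["cam_to_world"]);d=ray(c,[p])[0]@T[:3,:3].T;o=T[:3,3]-H
    a=np.array([d@ey,d[2]]);b=np.array([o@ey,o[2]]); A=a@a;B=2*a@b;C=b@b-r*r;D=B*B-4*A*C
    res=[]
    for s in(-1,1):
        if D<0: return None
        t=(-B+s*D**.5)/2/A; q=b+a*t; res.append(np.round([np.degrees(np.arctan2(q[1],q[0])),1e3*((o+d*t)@ex)],2).tolist())
    return res
E
python3 - <<'E'
from cyl import *
L=lambda n:pickle.load(open(f"pics/{n}.pkl","rb"))
s,w,w2,s12,w12=L("scene13"),L("wrist13"),L("wrist2"),L("scene12"),L("wrist12")
Q=lambda p:np.array(p)/10+[205,205];W=lambda p:np.array(p)/5.6+[0,110];W12=lambda p:np.array(p)/7+[40,120];W2=lambda p:np.array(p)/9+[360,95]
print("n36",tri([s,w],[Q((157,205)),W((430,122))]),"m",tri([s,w],[Q((182,198)),W((370,160))]))
for n,c,p in(("w13 needle",w,W((430,122))),("w13 marker",w,W((370,160))),("w12 n30",w12,W12((202,88))),("w12 m",w12,W12((30,152))),("w2 n0",w2,W2((213,120))),("w2 m",w2,W2((192,205)))): print(n,cyl(c,p))
E
```

```text
n36 [-54.51  79.54  33.42   0.75] m [-5.195e+01  7.738e+01  3.729e+01  2.000e-02]
w13 needle [[33.3, -55.13], [-55.37, -47.16]]
w13 marker [[38.84, -52.26], [-64.16, -41.3]]
w12 n30 [[27.43, -55.12], [-57.71, -47.31]]
w12 m [[38.74, -52.12], [-76.07, -39.76]]
w2 n0 [[32.78, -58.69], [7.19, -55.92]]
w2 m [[38.89, -52.2], [0.14, -46.69]]
```

```bash
python3 -c "
from arc import *
rows(36,[36.5,37,37.5,38,38.5,39,39.5,40])"
```

```text
36.5 [0.2, -0.0, 0.0, -0.2, -1.6, 1.1]
37 [0.5, -0.1, 0.0, -0.3, -3.3, 2.1]
37.5 [0.7, -0.1, 0.0, -0.5, -4.9, 3.2]
38 [1.0, -0.1, 0.0, -0.7, -6.6, 4.3]
38.5 [1.2, -0.1, 0.0, -0.8, -8.2, 5.3]
39 [1.5, -0.2, 0.0, -1.0, -9.9, 6.3]
39.5 [1.7, -0.2, 0.0, -1.2, -11.6, 7.3]
40 [2.0, -0.2, 0.0, -1.3, -13.3, 8.3]
```

{"fn": "step_arm", "kwargs": {
  "motion": [
    [[0.2, 0, 0, -0.2, -1.6, 1.1, 9], [0.5, -0.1, 0, -0.3, -3.3, 2.1, 9], [0.7, -0.1, 0, -0.5, -4.9, 3.2, 9], [1, -0.1, 0, -0.7, -6.6, 4.3, 9], [1.2, -0.1, 0, -0.8, -8.2, 5.3, 9], [1.5, -0.2, 0, -1, -9.9, 6.3, 9], [1.5, -0.2, 0, -1, -9.9, 6.3, 9], [1.5, -0.2, 0, -1, -9.9, 6.3, 9]]
  ]
}}

```text
time_s: 12.25
position: [0.4841, 0.2766, 0.3387]
tcp_rot: [[0.035, -0.995, 0.095], [0.333, 0.102, 0.938], [-0.942, -0.001, 0.334]]
force: [0.4, -6.2, -7.9]
opening: 0.133
```

```bash
python3 snap.py 14 scene wrist;  python3 -c "
from h import *
c=pickle.load(open('pics/scene14.pkl','rb'));crop(c,210,210,245,240,20,'pics/q14.png')
c=pickle.load(open('pics/wrist14.pkl','rb'));crop(c,0,110,140,180,5.6,'pics/z14.png')"
```

```text
12.35 [0.4841 0.2767 0.3386] [[0.035, -0.995, 0.095], [0.333, 0.101, 0.938], [-0.942, -0.001, 0.334]] [ 14.2  29.2  99.2  25.2  47.5 -86.5] [-0.7 -5.1 -7.8] 0.13468481881413943
```

View pics/q14.png

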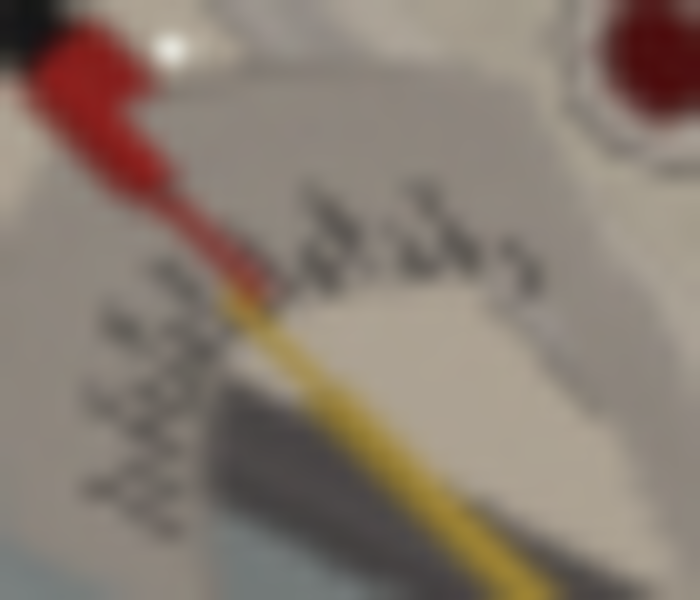

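View pics/z14.png

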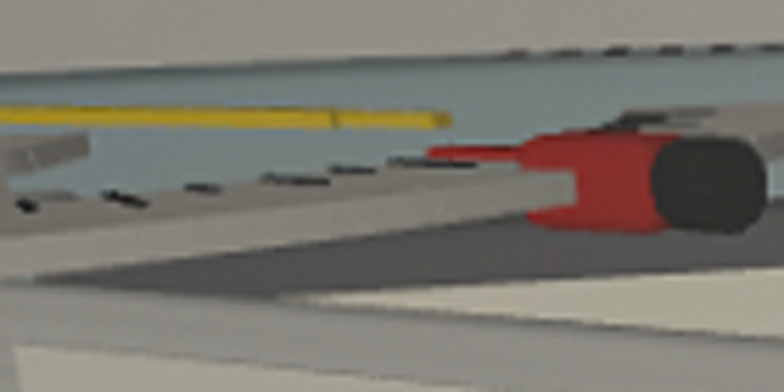

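Run:
```python
from cyl import *
L=lambda n:pickle.load(open(f"pics/{n}.pkl","rb"))
s,w=L("scene14"),L("wrist14")
Q=lambda p:np.array(p)/20+[210,210];W=lambda p:np.array(p)/5.6+[0,110]
print("n39",tri([s,w],[Q((240,292)),W((452,121))]),"m",tri([s,w],[Q((262,290)),W((428,152))]))
print(cyl(w,W((452,121))),cyl(w,W((428,152))))
# predicted motion of needle tip & marker in images
pt=lambda t,x,r:H+x*ex+r*(np.cos(np.radians(t))*ey+np.sin(np.radians(t))*np.array([0,0,1]))
for t in (36,38,39,40,42):
    print(t,"needle w",((proj(w,pt(t,-.055,.08))-[0,110])*5.6).round(0),"s",((proj(s,pt(t,-.055,.08))-210)*20).round(0),"marker w",((proj(w,pt(t,-.052,.08))-[0,110])*5.6).round(0),"s",((proj(s,pt(t,-.052,.08))-210)*20).round(0))
print("ticks r.08/.09 x-.0505")
for t in range(30,75,5): print(t,((proj(w,[pt(t,-.0505,.08),pt(t,-.0505,.086),pt(t,-.0505,.092)])-[0,110])*5.6).round(0).tolist())
```

```text
n39 [-54.12  79.69  36.74   1.11] m [-51.94  77.99  37.5    0.13]
[[36.26, -54.98], [-54.19, -46.82]] [[38.75, -52.27], [-58.09, -41.99]]
36 needle w [[455. 120.]] s [[216. 304.]] marker w [[458. 151.]] s [[235. 281.]]
38 needle w [[433. 123.]] s [[229. 297.]] marker w [[437. 154.]] s [[248. 274.]]
39 needle w [[422. 124.]] s [[236. 294.]] marker w [[425. 155.]] s [[255. 271.]]
40 needle w [[410. 126.]] s [[243. 291.]] marker w [[414. 157.]] s [[262. 268.]]
42 needle w [[385. 128.]] s [[258. 285.]] marker w [[390. 160.]] s [[278. 262.]]
ticks r.08/.09 x-.0505
30 [[517.0, 157.0], [567.0, 157.0], [618.0, 157.0]]
35 [[471.0, 164.0], [518.0, 165.0], [566.0, 166.0]]
40 [[416.0, 172.0], [460.0, 174.0], [505.0, 176.0]]
45 [[353.0, 181.0], [393.0, 183.0], [434.0, 186.0]]
50 [[282.0, 189.0], [316.0, 193.0], [352.0, 196.0]]
55 [[204.0, 199.0], [231.0, 203.0], [259.0, 208.0]]
60 [[119.0, 208.0], [138.0, 213.0], [158.0, 219.0]]
65 [[28.0, 217.0], [38.0, 224.0], [48.0, 231.0]]
70 [[-67.0, 227.0], [-68.0, 235.0], [-69.0, 243.0]]
```

Run:
```python
from cyl import *
L=lambda n:pickle.load(open(f"pics/{n}.pkl","rb"))
w12,w13,w14,w2=L("wrist12"),L("wrist13"),L("wrist14"),L("wrist2")
W=lambda p:np.array(p)/5.6+[0,110];W12=lambda p:np.array(p)/7+[40,120];W2=lambda p:np.array(p)/9+[360,95]
for r in (.080,.0815,.0827): print(r,[cyl(c,p,r)[0] for c,p in((w12,W12((202,88))),(w13,W((430,122))),(w14,W((452,121))))])
print("m tri",tri([w2,w14],[W2((192,205)),W((428,152))]), tri([w2,w14,w13,w12],[W2((192,205)),W((428,152)),W((370,160)),W12((30,152))]))
# plate plane angle from depth
for n in ("scene10","scene11","scene12","scene13","scene14","wrist14","wrist13"):
    c=L(n); v,u=np.mgrid[0:384,0:512]; z=c["range_z"]; m=z>0
    P=depth(c,np.c_[u[m],v[m]])-H; q=np.c_[P@ex,P@ey,P[:,2]]
    th={"10":0,"11":15,"12":30,"13":36,"14":39}[n[-2:]]; 
    t=np.radians(th)
    for it in range(12):
        a=q[:,1]*np.cos(t)+q[:,2]*np.sin(t); h=-q[:,1]*np.sin(t)+q[:,2]*np.cos(t)
        s=(abs(q[:,0])<.035)&(a>.03)&(a<.135)
        if it==0: med=np.median(h[s&(abs(h)<.02)])
        s&=abs(h-med)<(.012 if it<3 else .004)
        k=np.polyfit(a[s],h[s],1); t+=np.arctan(k[0]); med=np.median(h[s])
    print(n,th,"fit",round(np.degrees(t),2),"h",round(med*1e3,1),s.sum())
```

```text
0.08 [[27.43, -55.12], [33.3, -55.13], [36.26, -54.98]]
0.0815 [[28.57, -55.28], [34.37, -55.28], [37.3, -55.13]]
0.0827 [[29.43, -55.41], [35.18, -55.4], [38.09, -55.25]]
m tri [-5.221e+01  7.990e+01  3.869e+01  5.000e-02] [-52.2   79.92  38.73   0.09]
scene10 0 fit -0.09 h 6.1 1020
scene11 15 fit 14.92 h 6.2 1268
scene12 30 fit 29.68 h 6.4 1508
scene13 36 fit 35.6 h 6.4 1543
scene14 39 fit 38.58 h 6.4 1569
wrist14 39 fit 38.53 h 6.5 10596
wrist13 36 fit 35.54 h 6.5 10920
```

The plate plane fits give 38.6° now. I'll check the marker angle once more with red-pixel depth from the wrist views.

Run:
```python
from cyl import *
L=lambda n:pickle.load(open(f"pics/{n}.pkl","rb"))
for n in ("wrist2","wrist3","wrist8","wrist12","wrist13","wrist14","scene8","scene14"):
    c=L(n);R=c["frame"].astype(int); v,u=np.where((R[:,:,0]>1.7*R[:,:,1])&(R[:,:,0]>70)&(R[:,:,0]>1.7*R[:,:,2])&(c["range_z"]>0))
    P=depth(c,np.c_[u,v])-H; q=np.c_[P@ex,P@ey,P[:,2]]; r=np.hypot(q[:,1],q[:,2]); a=np.degrees(np.arctan2(q[:,2],q[:,1]))
    m=(q[:,0]<-.04)&(q[:,0]>-.06)&(r>.07)&(r<.125)&(a>25)&(a<55)
    for lo,hi in((.074,.084),(.084,.093),(.093,.105),(.105,.12)):
        k=m&(r>lo)&(r<hi)
        if k.sum()>2: print(n,lo,k.sum(),"x %.1f ang med %.2f min %.1f max %.1f"%(q[k,0].mean()*1e3,np.median(a[k]),a[k].min(),a[k].max()))
```

```text
wrist2 0.074 5 x -52.7 ang med 39.23 min 38.7 max 39.4
wrist2 0.084 17 x -52.6 ang med 38.17 min 37.4 max 39.6
wrist2 0.093 121 x -50.9 ang med 40.02 min 38.7 max 41.2
wrist2 0.105 72 x -50.5 ang med 39.65 min 37.4 max 40.8
wrist3 0.074 25 x -52.7 ang med 38.59 min 36.1 max 39.8
wrist3 0.084 41 x -52.6 ang med 38.54 min 27.2 max 39.7
wrist3 0.093 140 x -52.5 ang med 40.09 min 36.2 max 47.8
wrist8 0.074 3 x -52.2 ang med 38.73 min 38.6 max 38.9
wrist8 0.084 6 x -52.6 ang med 38.87 min 38.6 max 39.0
wrist8 0.093 84 x -51.0 ang med 40.07 min 37.1 max 41.0
wrist8 0.105 86 x -50.9 ang med 39.78 min 36.3 max 40.3
wrist12 0.074 13 x -52.3 ang med 38.53 min 36.8 max 39.1
wrist12 0.084 18 x -52.5 ang med 38.74 min 38.4 max 39.9
wrist12 0.093 223 x -50.7 ang med 40.02 min 37.3 max 42.6
wrist12 0.105 166 x -50.8 ang med 39.75 min 36.7 max 40.6
wrist13 0.074 12 x -52.4 ang med 38.51 min 38.1 max 39.2
wrist13 0.084 19 x -52.4 ang med 38.64 min 38.0 max 39.1
wrist13 0.093 216 x -50.9 ang med 39.96 min 36.7 max 42.5
wrist13 0.105 152 x -50.7 ang med 39.78 min 36.1 max 40.5
wrist14 0.074 14 x -52.6 ang med 38.54 min 36.9 max 39.5
wrist14 0.084 23 x -52.5 ang med 38.50 min 37.0 max 39.3
wrist14 0.093 200 x -50.7 ang med 40.01 min 37.9 max 40.9
wrist14 0.105 135 x -50.7 ang med 39.70 min 36.5 max 40.8
scene8 0.074 3 x -52.3 ang med 37.70 min 36.5 max 38.6
scene8 0.084 4 x -52.5 ang med 37.85 min 36.7 max 38.8
scene8 0.093 27 x -52.3 ang med 39.79 min 37.1 max 41.5
scene8 0.105 12 x -51.4 ang med 39.96 min 36.8 max 41.5
scene14 0.074 3 x -52.6 ang med 38.26 min 37.0 max 38.9
scene14 0.084 3 x -53.0 ang med 37.91 min 37.8 max 37.9
scene14 0.093 25 x -52.5 ang med 39.58 min 37.2 max 41.0
scene14 0.105 10 x -51.5 ang med 39.49 min 37.3 max 41.5
```

The marker line is at 38.2–38.6° and the plate at 38.55°, so they match. I'll hold briefly to confirm it's stable, do a final check of the knob and scene, then hand in.

{"fn": "step_arm", "kwargs": {
  "motion": [
    [[0, 0, 0, 0, 0, 0, 9], [0, 0, 0, 0, 0, 0, 9], [0, 0, 0, 0, 0, 0, 9], [0, 0, 0, 0, 0, 0, 9], [0, 0, 0, 0, 0, 0, 9], [0, 0, 0, 0, 0, 0, 9], [0, 0, 0, 0, 0, 0, 9], [0, 0, 0, 0, 0, 0, 9]]
  ]
}}

```text
time_s: 13.02
position: [0.4841, 0.2768, 0.3386]
tcp_rot: [[0.035, -0.995, 0.095], [0.332, 0.101, 0.938], [-0.942, -0.001, 0.334]]
force: [0.1, -5.3, -6.9]
opening: 0.138
```

```bash
python3 snap.py 15 scene side; python3 -c "
from h import *
c=pickle.load(open('pics/scene15.pkl','rb'));crop(c,170,110,340,300,3.1,'pics/s15.png')"
```

```text
13.1167 [0.4841 0.2768 0.3386] [[0.035, -0.995, 0.095], [0.332, 0.101, 0.938], [-0.942, -0.001, 0.334]] [ 14.2  29.2  99.2  25.2  47.5 -86.5] [ 1.1 -4.6 -7.3] 0.13834774844302355
```

View pics/s15.png

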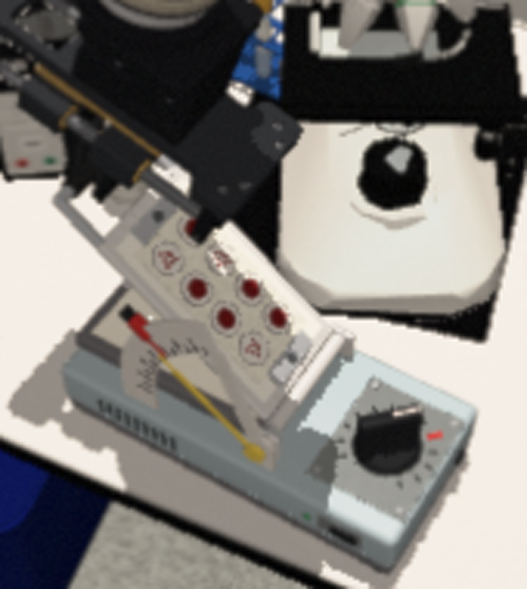

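The plate is held steady with the needle in line with the marker, and the knob sits at crop (388,440). One last numeric check of the knob line in this view, then hand-in.

Run:
```python
from ang import *
from rig import bot
c=pickle.load(open("pics/scene15.pkl","rb")); k=np.array([.4655,.1280,.085])
for a in (-40,-50,-60): print(a,((proj(c,[k+.007*np.array([np.cos(np.radians(a)),np.sin(np.radians(a)),0]),k+.019*np.array([np.cos(np.radians(a)),np.sin(np.radians(a)),0])])-[170,110])*3.1).round(0).tolist())
w=pickle.load(open("pics/wrist7.pkl","rb")); f=lambda p:np.array(p)/4+[190,110]
L=plane(w,[f((268.5,312)),f((269,378))],.085); r=plane(w,[f((269,395))],.051)[0]; A=lambda v:np.degrees(np.arctan2(v[1],v[0])); print(A(L[1]-L[0]),A(r-k))
```

```text
-40 [[400.0, 409.0], [417.0, 402.0]]
-50 [[400.0, 410.0], [420.0, 406.0]]
-60 [[401.0, 412.0], [421.0, 411.0]]
-49.950918651346456 -50.1084058216249
```

```bash
python3 -c "
from rig import bot
print(bot.hand_in())"
```

```text
the job is handed in; nothing more can be done
None
```

The lamp knob points at the red mark and the plate is held with its needle at the red marker. I handed the job in at about 13 s; the hand-in gives no verdict.

- **Knob:** With the plate still down, I turned the knob about 71° clockwise and released it. The last check put the white line at -50.0° and the red mark at -50.1° in world axes.
- **Plate:** I gripped the bar, raised it slowly in an arc, and stopped with it held. Fitting a plane to the plate in the depth images gave 38.5–38.6°. It did not drift over the last second, and forces were under about 10 N.
- **Marker reading:** The estimates did not fully agree:
  - The wrist-camera depth readings of the marker line gave mostly 38.2–39.2°, and triangulating its tip from the wrist views gave 38.7°.
  - The scene camera's lower resolution gave 37–38.3°.
  - Comparing needle tip to marker tip directly came out up to 2.5° higher. I discounted it because the visible needle ends about 2.5 mm beyond the stated 80 mm.
- **Marker and bystanders:** The marker read the same before and after the lift, and I saw no contact with the bottles or the timer.

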